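Weed out the worn steady arm

TASK

One of the three roller steady arms has a worn pivot: find it by gently rocking the rollers from side to side in their holders, without forcing any arm hard against its stop (20 N at most). Swing the loose arm fully over counter-clockwise and then fully over clockwise (seen from above), leave it lying over clockwise as the mark of a reject, then lift that unit out and set it upright, wholly inside the reject tray, with its arm still lying over. Leave the two sound units seated in their holders and do not disturb the other things on the bench.

Things in the scene. Friction and masses are not known exactly. Their poses are not given: they have to be found in the camera images.
- housing_a (a point): One of three steady arm units that look alike: grey metal housing 64 mm long (its x), 44 wide (its y), 50 tall; unit about 0.65 kg. This point: centre of the housing, 25 mm above its underside; z up. The roller arm leaves the -x face. Carry it pinched across the 44 mm width, near the top. It has 0.5 mm play in its holder and lifts straight out.
- roller_a (a point): Centre of the white roller at the free end of this unit's steel arm: a disc lying flat, 34 mm across, 18 mm thick, 31 mm clear of the table; it does not spin. The arm is a bar 16 mm wide; it swings level about a vertical pivot in the housing, 18 mm from the housing's centre towards its -x; roller centre 80 mm from the pivot.
- rollarm_a (a joint): Angle of this arm about its pivot, rad: 0 straight out, positive counter-clockwise from above (roller to housing's -y). Friction: about 1 N at the roller moves it and it stays where left, until it meets an inner stop. Sound arms stop at about 0.04 to 0.07 either way (springily: 0.12 at 20 N), the one worn arm at about 0.23. All start near 0; any may be the worn one.
- holder_a: Fixed plywood holder, board 154 x 66 x 6 mm (from 42 mm on the -x side of its origin to 112 mm on the +x side), with a 12 mm high lip round the housing's foot: lip top 18 mm above the table. Origin on the table under the housing's centre; the housing stands on the 6 mm board, arm towards the holder's -x.
- housing_b (a point): One of three steady arm units that look alike: grey metal housing 64 mm long (its x), 44 wide (its y), 50 tall; unit about 0.65 kg. This point: centre of the housing, 25 mm above its underside; z up. The roller arm leaves the -x face. Carry it pinched across the 44 mm width, near the top. It has 0.5 mm play in its holder and lifts straight out.
- roller_b (a point): Centre of the white roller at the free end of this unit's steel arm: a disc lying flat, 34 mm across, 18 mm thick, 31 mm clear of the table; it does not spin. The arm is a bar 16 mm wide; it swings level about a vertical pivot in the housing, 18 mm from the housing's centre towards its -x; roller centre 80 mm from the pivot.
- rollarm_b (a joint): Angle of this arm about its pivot, rad: 0 straight out, positive counter-clockwise from above (roller to housing's -y). Friction: about 1 N at the roller moves it and it stays where left, until it meets an inner stop. Sound arms stop at about 0.04 to 0.07 either way (springily: 0.12 at 20 N), the one worn arm at about 0.23. All start near 0; any may be the worn one.
- holder_b: Fixed plywood holder, board 154 x 66 x 6 mm (from 42 mm on the -x side of its origin to 112 mm on the +x side), with a 12 mm high lip round the housing's foot: lip top 18 mm above the table. Origin on the table under the housing's centre; the housing stands on the 6 mm board, arm towards the holder's -x.
- housing_c (a point): One of three steady arm units that look alike: grey metal housing 64 mm long (its x), 44 wide (its y), 50 tall; unit about 0.65 kg. This point: centre of the housing, 25 mm above its underside; z up. The roller arm leaves the -x face. Carry it pinched across the 44 mm width, near the top. It has 0.5 mm play in its holder and lifts straight out.
- roller_c (a point): Centre of the white roller at the free end of this unit's steel arm: a disc lying flat, 34 mm across, 18 mm thick, 31 mm clear of the table; it does not spin. The arm is a bar 16 mm wide; it swings level about a vertical pivot in the housing, 18 mm from the housing's centre towards its -x; roller centre 80 mm from the pivot.
- rollarm_c (a joint): Angle of this arm about its pivot, rad: 0 straight out, positive counter-clockwise from above (roller to housing's -y). Friction: about 1 N at the roller moves it and it stays where left, until it meets an inner stop. Sound arms stop at about 0.04 to 0.07 either way (springily: 0.12 at 20 N), the one worn arm at about 0.23. All start near 0; any may be the worn one.
- holder_c: Fixed plywood holder, board 154 x 66 x 6 mm (from 42 mm on the -x side of its origin to 112 mm on the +x side), with a 12 mm high lip round the housing's foot: lip top 18 mm above the table. Origin on the table under the housing's centre; the housing stands on the 6 mm board, arm towards the holder's -x.
- tray: Fixed grey plastic reject tray, open at the top, outside 200 mm (its x) x 130 mm (its y) x 24 mm tall, walls and floor 5 mm thick. Origin: centre of its underside, on the table.
- spare_roller: Bystander: loose white roller, 34 mm across, 18 mm thick, lying on the back of a holder's board. Origin under its centre.
- cone_centre: Bystander: loose steel cone centre, 32 mm wide, 42 mm tall, standing on the back of a holder's board. Origin under its centre.
- bowl: Bystander: small turned wooden bowl, 90 mm across, 45 mm tall. Origin under its centre.
- goblet: Bystander: turned wooden goblet, 56 mm wide, 100 mm tall. Origin under its centre.
- sanding_block: Bystander: cork sanding block, 55 x 90 x 35 mm. Origin under its centre.
- chuck_key: Bystander: steel T-handled chuck key lying flat, 125 mm long (its x), handle 70 mm wide, 10 mm thick. Origin under its middle.
Not all that is in view belongs to the job. What is shaped like the part that bears housing_c but turquoise or yellow is not meant.

How it is judged:
By the outcome, as a careful person would: the job done as asked, in the order asked, and still so for the second after the job is handed in, with the robot touching nothing.
It also fails if it takes over 72 s, if anything falls off the work surface, if the arm or the gripper's body presses on something with over 40 N, if the wrist force passes 120 N, or if a joint passes its speed limit or range.

ROBOT

A 6-joint arm with a two-finger parallel gripper is mounted at the origin on the work surface. World frame = base frame: x ahead of the robot, y to its left, z up, the work surface at z = 0. Lengths are in mm, angles in rad, forces in N, time in s.
With the tool pointing down it reaches from about 250 to 800 mm from the base axis. Payload 8.5 kg.
Tool frame: the origin (TCP) lies on the centre line of the jaws, within the pads' length; the fingertips stand 8 mm ahead of it and the grasp point (between the pads) lies 11 mm behind it; z points along the fingers, y is the direction in which the jaws open and shut (so a half turn about z gives the same grasp; the last joint's range is limited). The gripper opens to 85 mm and grips with 20 to 120 N. Pads are 22 mm wide; open, the fingers measure 114 mm over their backs; the gripper's body (76 mm by 85 mm) begins 54 mm behind the grasp point. The pads swing forward as they close: fully open they stand 13 mm farther back than shut.
Start: joints at [-1.132, 0.238, -0.013, 1.319, 0, 1.571], TCP at [223.028, -475.224, 239.276] pointing down, gripper open.
Joint ranges: [-2.66, 2.66], [-1.03, 1.9], [-1.14, 1.46], [-1.82, 2.27], [-1.45, 1.34], [-3.14, 3.14]. Speed limits (rad/s): [2.22, 2.22, 2.79, 3.14, 3.14, 3.14].

INTERFACE

Orientations are given as a unit quaternion [x, y, z, w].
In Python, from bench import telemetry, imaging, order gives the robot as it stands.
- The arm moves only by the tool servo_tool, never from a script. Its argument "moves" is one flat list of numbers, 5 for each row, row after row: the shift along the tool's x, y, z in cm, then the turn about the tool's z in rad, then the closure, from 0 (fully open) to 1 (shut). A call has 1 to 12 rows; each row is the pose to reach, as a shift and turn from the pose measured when the call began, along the tool's axes at that moment; what a row does not reach only later rows make up. A row lasts 1/8 s, in which the tool goes at most 62.5 mm and 10.7 degrees, less where a joint would pass 70% of its speed; a pose out of reach is approached as far as the arm can. A call with a gripper value outside its range is refused whole. The fingers move at their own pace and stop on an object; "force" is the grip in N (left out, the last holds). Time passes only in rows, so rows that repeat a pose let the fingers close. It gives the time, the measured TCP pose, the force and the opening at its end, in the units of the state.
- telemetry.get_state(): the state, without advancing time (a new reading comes with each control period).
- imaging.capture(name): name is "side" or "top" or "wrist"; returns the picture (400x640x3 uint8, blue, green, red); there is no depth.
- imaging.calibration(name): a dict with "intrinsics" (3x3 intrinsics, pixels), "world_from_camera" (4x4, takes a point from camera to world coordinates). Camera axes: x right, y down, z forward; pixel columns grow to the right and rows downward; lengths in mm; the calibration is good to about 2 mm. A picture is of the moment at which its call begins: read the wrist's pose just before it. calibration takes no time and is no camera call; for the wrist camera it gives the pose at the moment of the call.
- order.hand_in(): hands the job in, once; it reports no verdict.
Trained networks look in the newest picture that a camera, given by its name, has taken for a name from the list of things; names that differ only in an ending like _2 or _b are one class to them, and where a whole thing is asked for, a point or a joint stands for the part that bears it (a point fixed in the world has none). Each returns a list of dicts, best first, with "confidence" (0 to 1); they miss things now and then, are a little off and sometimes report something else, mostly with a low value. They report only what shows in the picture. A call takes as long as a camera call. They do not tell look-alikes from the thing itself.
- imaging.boxes_of(camera, thing): "xy" ([column, row] in pixels, amid what is visible of it).
- imaging.trace(camera, thing): "mask" (400x640 bool, what is visible of it) and "xy" ([column, row] in pixels, amid what is visible of it).
- imaging.landmark_of(camera, thing): "xy" ([column, row] in pixels: a listed point, or the origin of a listed thing).
The state is a dict: "time_s": time; "joints": joint angles; "dq": joint speeds; "effort": joint torques, N m; "position": TCP position; "eef_rot": TCP orientation; "ft_force": force on the tool from outside, world axes, zero at the start; "wrist_torque": the same for the moment, N m; "width": opening from 0.0 (shut) to 1.0 (fully open).
Only numpy, scipy, OpenCV 4.12 (cv2) and the standard library are available. Lean on these libraries where they do the work, as an engineer would, in place of code of your own. Each camera call takes 0.05 s, during which the arm holds its last target.

## Working session

There is one attempt and no reset: what is moved stays moved. The work goes in short steps, Python scripts to look and compute and a tool call to move; the robot and the scene stay as the last step left them, time stands still between calls to the robot, and variables do not carry over. Pictures are saved under pics/ and viewed, and the job is handed in when it is done.

Besides the shell and the picture viewer there is one more tool, called after ">>>" as a command line: name --argument value ..., lists and objects as JSON in quotes. servo_tool: Moves the arm, as the interface text tells. Its arguments: {"type":"object","properties":{"moves":{"type":"array","items":{"type":"number"}},"force":{"type":"number"}},"required":["moves"]}

```bash
ls; mkdir -p pics; python3 - <<'E'
from bench import telemetry, imaging
import cv2
print(telemetry.get_state())
for n in("side","top","wrist"):
    im=imaging.capture(n); cv2.imwrite(f"pics/{n}0.png",im)
    c=imaging.calibration(n); print(n,c)
E
```

```text
pics
{'time_s': 0.0, 'joints': array([-1.13201810e+00,  2.38789749e-01, -1.42504493e-02,  1.31918977e+00,
        1.74721019e-05,  1.57078257e+00]), 'dq': array([ 0.00226549,  0.00079663,  0.00101496, -0.00013966, -0.00098944,
        0.00032611]), 'effort': array([ 1.43967940e-03, -5.38777685e+01,  3.46437764e+01,  1.85804965e-02,
       -4.34394622e-05,  5.17868500e-06]), 'position': array([ 222.87351749, -474.90530657,  238.67438756]), 'eef_rot': array([ 9.76028835e-01,  2.17640069e-01, -1.47473012e-04, -7.01542760e-04]), 'ft_force': array([0.20025805, 1.09444226, 0.39002642]), 'wrist_torque': array([ 0.02264577,  0.02471912, -0.00178713]), 'width': 1.004375020524162}
side {'intrinsics': array([[487.37045986,   0.        , 317.86518428],
       [  0.        , 487.37045986, 201.50868841],
       [  0.        ,   0.        ,   1.        ]]), 'world_from_camera': array([[ 9.63237283e-01, -1.55430448e-01,  2.19123964e-01,
         2.86526486e+02],
       [-2.67665800e-01, -6.25067731e-01,  7.33243036e-01,
        -8.09468915e+02],
       [ 2.29990256e-02, -7.64939022e-01, -6.43691959e
[... 493 characters left out ...]
.66843282e-03, -2.35965738e-01, -9.71759943e-01,
         9.56545568e+02],
       [ 0.00000000e+00,  0.00000000e+00,  0.00000000e+00,
         1.00000000e+00]])}
wrist {'intrinsics': array([[332.66290632,   0.        , 319.33800912],
       [  0.        , 332.66290632, 196.51297078],
       [  0.        ,   0.        ,   1.        ]]), 'world_from_camera': array([[ 4.25972970e-01, -8.68202496e-01, -2.54502366e-01,
         2.88162722e+02],
       [-9.04735130e-01, -4.09136045e-01, -1.18583477e-01,
        -4.44246148e+02],
       [-1.17162104e-03,  2.80770587e-01, -9.59774195e-01,
         3.72353077e+02],
       [ 0.00000000e+00,  0.00000000e+00,  0.00000000e+00,
         1.00000000e+00]])}
```

View pics/side0.png

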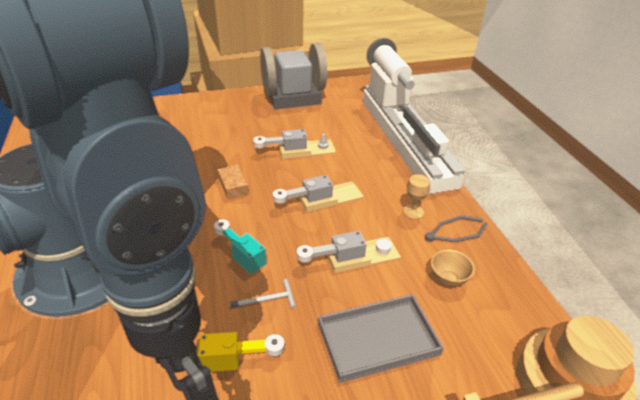

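View pics/top0.png

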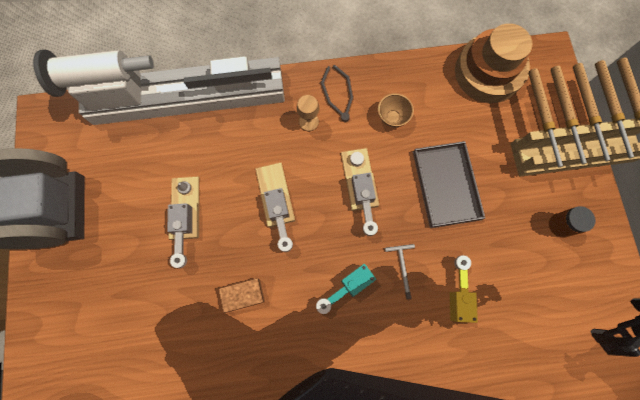

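View pics/wrist0.png

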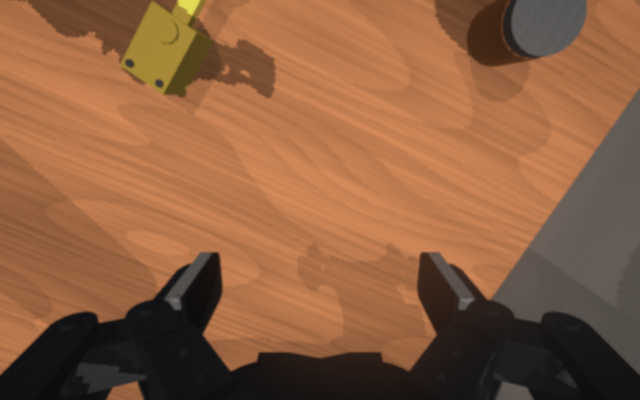

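The side and top views show three grey units in holders: top pixels about (180,218), (275,205) and (365,190). The tray is at (448,185). The turquoise and yellow look-alikes should be ignored. Next I'll localise everything.

```bash
cat > h.py <<'E'
import numpy as np, cv2
from bench import telemetry, imaging
def ray(cal,xy):
    K=cal["intrinsics"];T=cal["world_from_camera"]
    d=T[:3,:3]@np.linalg.solve(K,[xy[0],xy[1],1.]);return T[:3,3],d
def onz(cal,xy,z):
    o,d=ray(cal,xy);return o+d*(z-o[2])/d[2]
def proj(cal,p):
    T=np.linalg.inv(cal["world_from_camera"]);c=T[:3,:3]@np.asarray(p,float)+T[:3,3];q=cal["intrinsics"]@c;return q[:2]/q[2]
E
python3 - <<'E'
from h import *
Z=dict(housing_a=31,roller_a=40,holder_a=0,tray=0,spare_roller=6,cone_centre=6,bowl=0,goblet=0,sanding_block=0,chuck_key=0)
for cam in("top","side"):
    imaging.capture(cam);c=imaging.calibration(cam)
    for n,z in Z.items():
        for r in imaging.landmark_of(cam,n)[:6]:
            if r["confidence"]>.2: print(cam,n,round(r["confidence"],2),np.round(r["xy"]),np.round(onz(c,r["xy"],z),1))
print(telemetry.get_state()["time_s"])
E
```

```text
top housing_a 0.94 [182. 220.] [547.5 322.6  31. ]
top housing_a 0.88 [281. 208.] [545.9  87.2  31. ]
top housing_a 0.81 [357. 281.] [351.4 -65.   31. ]
top housing_a 0.8 [362. 187.] [ 570.4 -111.6   31. ]
top housing_a 0.63 [290. 244.] [456.4  77.7  31. ]
top roller_a 0.95 [461. 260.] [ 366.8 -306.9   40. ]
top roller_a 0.68 [322. 306.] [308.9  20.8  40. ]
top roller_a 0.63 [368. 230.] [ 463.4 -107.9   40. ]
top roller_a 0.6 [176. 261.] [450.7 339.   40. ]
top roller_a 0.59 [288. 244.] [456.9  81.9  40. ]
top holder_a 0.94 [188. 222.] [546.5 318.    0. ]
top holder_a 0.7 [364. 191.] [ 568.7 -118.     0. ]
top holder_a 0.63 [278. 208.] [553.3  98.1   0. ]
top tray 0.57 [444. 187.] [ 552.3 -317.9    0. ]
top spare_roller 0.72 [180. 187.] [638.  330.9   6. ]
top spare_roller 0.54 [357. 162.] [ 643.6 -112.9    6. ]
top cone_centre 0.66 [182. 188.] [633.9 327.2   6. ]
top bowl 0.96 [390. 117.] [ 756.2 -216.6    0. ]
top goblet 0.87 [308. 122.] [772.1  -4.3   0. ]
top sanding_block 0.87 [244. 296.] [353.3 198.4   0. ]
top chuck_key 0.6 [404. 267.] [ 370.2 -183.2    0. ]
side housing_a 0.9
[... 452 characters left out ...]
. ]
side roller_a 0.59 [225. 227.] [315.7  10.8  40. ]
side holder_a 0.79 [294. 152.] [549.4 320.4   0. ]
side holder_a 0.65 [321. 197.] [568.  105.7   0. ]
side tray 0.63 [382. 340.] [ 564.5 -330.2    0. ]
side spare_roller 0.5 [385. 249.] [ 655.1 -111.7    6. ]
side cone_centre 0.59 [304. 253.] [476.  -79.9   6. ]
side cone_centre 0.53 [322. 147.] [629.2 315.1   6. ]
side bowl 0.95 [448. 277.] [ 758.3 -220.4   -0. ]
side goblet 0.76 [412. 210.] [771.7   0.9   0. ]
side sanding_block 0.96 [232. 186.] [355.2 202.6   0. ]
side sanding_block 0.35 [447. 275.] [ 759.  -214.5   -0. ]
side chuck_key 0.66 [263. 300.] [ 365.4 -181.8    0. ]
side chuck_key 0.59 [448. 278.] [ 757.9 -222.6    0. ]
1.25
```

>>> servo_tool --moves '[40.4,-20.8,3.9,-2.7,0,40.4,-20.8,3.9,-2.7,0,40.4,-20.8,3.9,-2.7,0,40.4,-20.8,3.9,-2.7,0,40.4,-20.8,3.9,-2.7,0,40.4,-20.8,3.9,-2.7,0,40.4,-20.8,3.9,-2.7,0,40.4,-20.8,3.9,-2.7,0,40.4,-20.8,3.9,-2.7,0,40.4,-20.8,3.9,-2.7,0,40.4,-20.8,3.9,-2.7,0,40.4,-20.8,3.9,-2.7,0]'

```text
time_s: 2.75
position: [500.4, -115.2, 200.3]
eef_rot: [0.221, 0.975, 0.0, -0.0]
ft_force: [0.1, 0.0, -0.7]
width: 0.998
```

```bash
cat > w.py <<'E'
from h import *
import sys
s=telemetry.get_state();c=imaging.calibration("wrist");im=imaging.capture("wrist")
cv2.imwrite(f"pics/{sys.argv[1]}.png",im)
R=s["eef_rot"]
print(round(s["time_s"],2),np.round(s["position"],1),"yaw",round(2*np.arctan2(R[1],R[0]),3),"j",np.round(s["joints"],2),"F",np.round(s["ft_force"],1),"w",round(s["width"]*85,1))
for n,z in dict(housing_a=31,roller_a=40,holder_a=0).items():
    for r in imaging.landmark_of("wrist",n)[:4]:
        if r["confidence"]>.2: print(n,round(r["confidence"],2),np.round(r["xy"]),np.round(onz(c,r["xy"],z),1))
E
python3 w.py w1
```

```text
2.75 [ 500.4 -115.2  200.3] yaw 2.695 j [-0.23  0.23 -0.12  1.22  0.    0.22] F [ 0.1  0.  -0.7] w 84.8
housing_a 0.88 [ 7. 22.] [ 271.1 -289.    31. ]
housing_a 0.87 [349. 234.] [ 563.9 -112.    31. ]
housing_a 0.82 [562. 126.] [551.3 101.9  31. ]
roller_a 0.8 [307. 145.] [ 466.5 -110.5   40. ]
roller_a 0.72 [524.  27.] [456.9  88.2  40. ]
roller_a 0.65 [ 55. 133.] [ 362.6 -303.8   40. ]
holder_a 0.57 [538. 130.] [555.5  98.3   0. ]
```

View pics/w1.png

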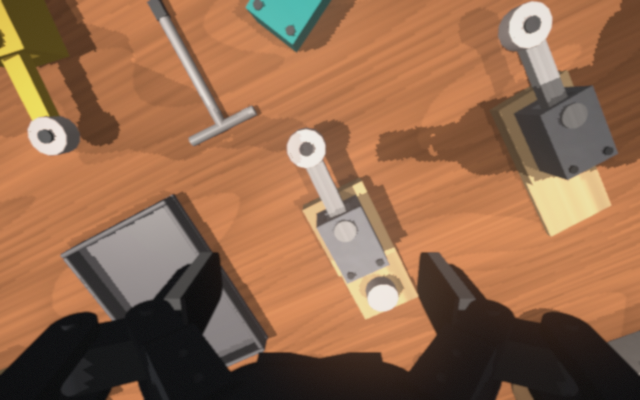

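The wrist view shows unit c at roller (307,149) and pivot cap (345,231), unit b at roller (531,24) and pivot cap (574,115), and the tray at lower left.

```bash
cat > u.py <<'E'
from h import *
c=imaging.calibration("wrist")
for n,xy,z in [("rc",(306,149),49),("pc",(346,231),56),("rb",(531,24),49),("pb",(574,115),56),
 ("c1",(316,216),56),("c2",(364,197),56),("c3",(388,265),56),("c4",(345,281),56),
 ("b2",(597,87),56),("b3",(616,151),56),("b4",(573,179),56),("b1",(519,118),56),
 ("bc1",(303,208),6),("bc2",(362,182),6),("bc3",(417,295),6),("bc4",(366,319),6),
 ("t1",(62,255),24),("t2",(173,196),24),("t3",(268,346),24),("spare",(383,297),24)]:
    print(n,np.round(onz(c,xy,z),1))
E
python3 u.py; python3 - <<'E'
import cv2
im=cv2.imread("pics/w1.png");cv2.imwrite("pics/w1z.png",cv2.resize(im[120:330,260:440],None,fx=3,fy=2.85,interpolation=2) if 0 else cv2.resize(im[125:325,270:430],None,fx=3,fy=3,interpolation=2))
cv2.imwrite("pics/w1y.png",cv2.resize(im[0:240,480:640],None,fx=2.5,fy=2.5,interpolation=2))
E
```

```text
rc [ 468.7 -111.5   49. ]
pc [ 549.5 -111.7   56. ]
rb [459.   88.7  49. ]
pb [539.2  97.1  56. ]
c1 [ 524.8 -129.6   56. ]
c2 [527.5 -84.3  56. ]
c3 [597.4 -91.   56. ]
c4 [ 595.  -133.8   56. ]
b2 [525.7 118.9  56. ]
b3 [583.7 121.5  56. ]
b4 [591.8  83.2  56. ]
b1 [521.8  56.3  56. ]
bc1 [ 526.8 -146.1    6. ]
bc2 [528.4 -79.8   6. ]
bc3 [675.2 -77.7   6. ]
bc4 [ 678.8 -141.9    6. ]
t1 [ 458.4 -386.9   24. ]
t2 [ 455.4 -250.3   24. ]
t3 [ 649.5 -251.4   24. ]
spare [ 648.4 -111.4   24. ]
```

View pics/w1z.png

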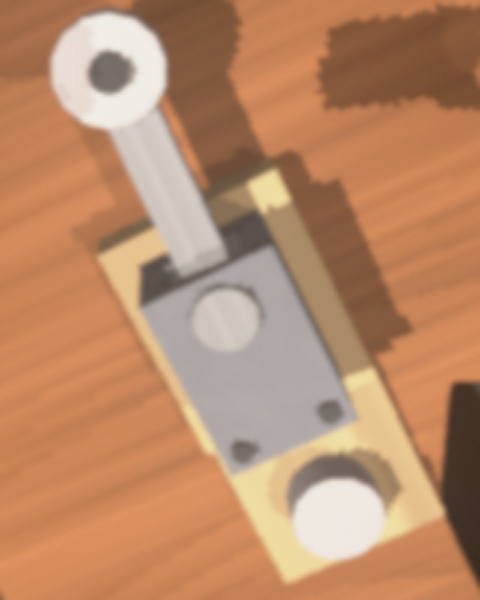

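View pics/w1y.png

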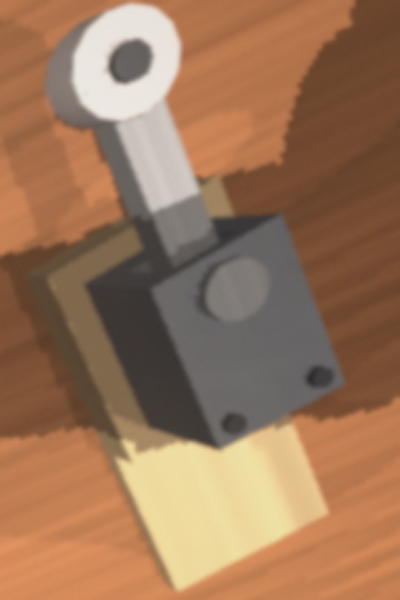

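```bash
python3 - <<'E'
from h import *
c=imaging.calibration("wrist")
for n,P in dict(c=[(316.7,226.7),(360.7,207.3),(389,264.3),(347.7,283)],b=[(540.8,115.2),(592.8,86.4),(617.2,154),(568,178.8)]).items():
    Q=np.array([onz(c,p,56)[:2] for p in P]);print(n,Q.round(1).tolist(),Q.mean(0).round(1))
    fx=(Q[2]+Q[3]-Q[0]-Q[1])/2;lr=(Q[1]+Q[2]-Q[0]-Q[3])/2;print("yaw",np.arctan2(fx[1],fx[0]),np.hypot(*fx),np.arctan2(-lr[0],lr[1]),np.hypot(*lr))
print(onz(c,(306.7,148.3),49),onz(c,(532,24),49))
E
```

```text
c [[534.2, -133.5], [534.8, -90.7], [597.1, -89.9], [598.0, -132.4]] [ 566.  -111.6]
yaw 0.015104492018923278 63.050136100797374 0.002622565958520322 42.65233768472057
b [[527.4, 72.9], [523.8, 116.0], [586.7, 121.8], [589.7, 79.4]] [556.9  97.5]
yaw 0.0986668010725472 62.89900652822676 0.07657485536520449 42.915348615072894
[ 468.42860143 -110.67448083   49.        ] [459.33985529  89.35014154  49.        ]
```

>>> servo_tool --moves '[3.1,-1.1,5,-0.46,0.5,3.1,-1.1,10,-0.46,0.5,3.1,-1.1,13,-0.46,0.5,3.1,-1.1,15,-0.46,0.5,3.1,-1.1,17.5,-0.46,0.5,3.1,-1.1,17.5,-0.46,0.5]'

```text
time_s: 3.7
position: [466.4, -111.2, 24.1]
eef_rot: [0.0, 1.0, 0.0, -0.002]
ft_force: [0.4, 0.5, 0.2]
width: 0.502
```

```bash
python3 w.py w2; python3 - <<'E'
from h import *
cv2.imwrite("pics/s2.png",imaging.capture("side")[150:330,200:460].repeat(3,0).repeat(3,1))
E
```

```text
3.7 [ 466.4 -111.2   24.1] yaw 3.141 j [-0.23  0.34 -0.48  0.75  0.   -0.23] F [0.4 0.5 0.2] w 42.6
roller_a 0.93 [317. 285.] [ 467.  -111.6   40. ]
```

View pics/w2.png

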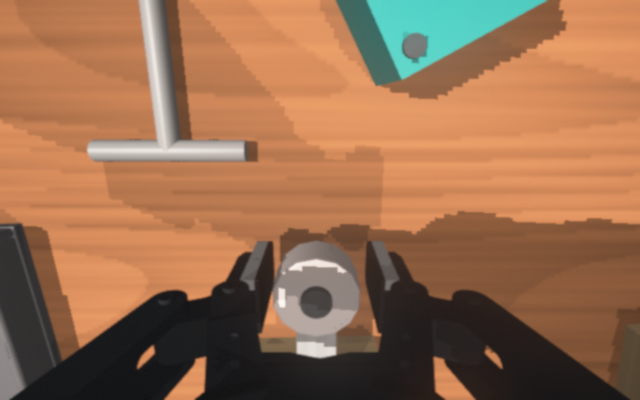

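View pics/s2.png

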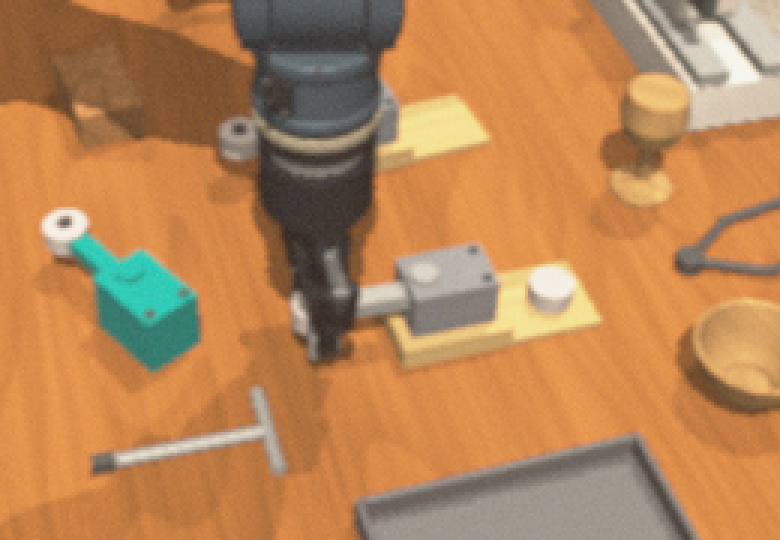

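The roller (317,285) sits centred between the jaws. Next is a gentle rock: 11 mm to the counter-clockwise side first.

>>> servo_tool --moves '[0,-0.4,0,0,0.5,0,-0.6,0,0,0.5,0,-0.8,0,0,0.5,0,-0.95,0,0,0.5,0,-1.1,0,0,0.5,0,-1.1,0,0,0.5]'

```text
time_s: 4.7
position: [468.4, -122.8, 26.2]
eef_rot: [-0.001, 1.0, -0.0, 0.001]
ft_force: [-0.0, 0.4, -0.9]
width: 0.497
```

```bash
python3 w.py w3 | head -1
```

```text
4.7 [ 468.4 -122.8   26.2] yaw 3.143 j [-0.26  0.34 -0.47  0.76 -0.   -0.26] F [-0.   0.4 -0.9] w 42.3
```

View pics/w3.png

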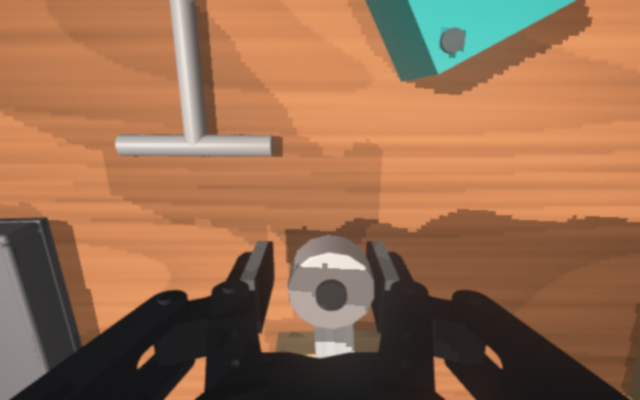

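>>> servo_tool --moves '[0,-0.1,0,0,0.5,0,-0.15,0,0,0.5,0,-0.15,0,0,0.5]'

```text
time_s: 5.28
position: [468.5, -124.2, 26.3]
eef_rot: [-0.001, 1.0, -0.0, 0.001]
ft_force: [-0.9, 1.5, 0.1]
width: 0.499
```

>>> servo_tool --moves '[0,-0.2,0,0,0.5,0,-0.4,0,0,0.5,0,-0.6,0,0,0.5,0,-0.75,0,0,0.5,0,-0.75,0,0,0.5]'

```text
time_s: 5.9
position: [467.9, -130.2, 26.2]
eef_rot: [-0.001, 1.0, 0.002, 0.0]
ft_force: [-1.8, 9.6, 3.1]
width: 0.504
```

```bash
python3 w.py w4 | head -1
```

```text
5.9 [ 467.9 -130.2   26.2] yaw 3.144 j [-0.27  0.35 -0.46  0.76  0.   -0.28] F [-1.8  9.6  3.1] w 42.8
```

View pics/w4.png

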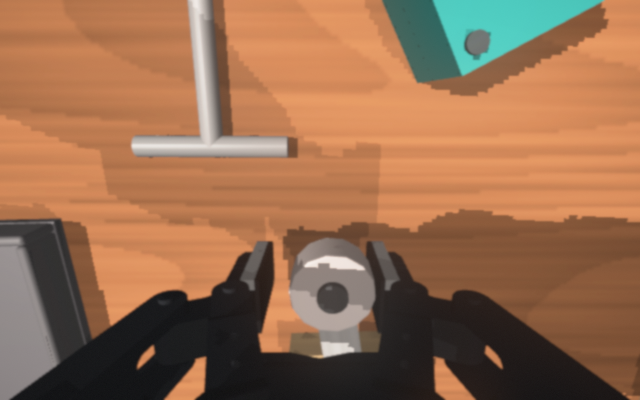

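>>> servo_tool --moves '[0,0,0,0,0.5]'

```text
time_s: 6.22
position: [468.0, -129.3, 26.1]
eef_rot: [-0.002, 1.0, 0.002, 0.001]
ft_force: [1.1, 5.7, 1.2]
width: 0.501
```

```bash
python3 w.py w5; python3 - <<'E'
from h import *
for i in range(3):
    im=imaging.capture("side");s=telemetry.get_state();print(s["ft_force"].round(1),s["wrist_torque"].round(2))
cv2.imwrite("pics/s5.png",cv2.resize(im[200:300,260:420],None,fx=5,fy=5))
E
```

```text
6.22 [ 468.  -129.3   26.1] yaw 3.145 j [-0.27  0.35 -0.46  0.76  0.01 -0.28] F [1.1 5.7 1.2] w 42.6
roller_a 0.59 [331. 281.] [ 467.7 -123.9   40. ]
[0.3 6.8 1.3] [ 1.37  0.03 -0.01]
[0.2 7.1 2.1] [ 1.34  0.09 -0.03]
[-0.4  7.3  1.3] [1.39 0.08 0.  ]
```

View pics/s5.png

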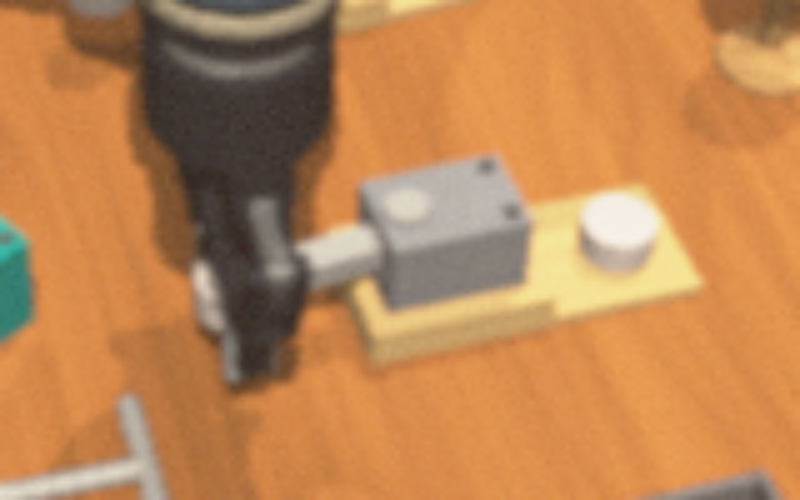

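>>> servo_tool --moves '[0,0.5,0,0,0.5,0,1,0,0,0.5,0,1.5,0,0,0.5,0,1.8,0,0,0.5,0,2.1,0,0,0.5,0,2.3,0,0,0.5,0,2.5,0,0,0.5,0,2.5,0,0,0.5]'

```text
time_s: 7.58
position: [467.9, -104.3, 26.3]
eef_rot: [-0.002, 1.0, 0.002, 0.001]
ft_force: [-0.3, -1.1, 0.1]
width: 0.501
```

```bash
python3 w.py w6
```

```text
7.58 [ 467.9 -104.3   26.3] yaw 3.145 j [-0.22  0.34 -0.48  0.76  0.01 -0.23] F [-0.3 -1.1  0.1] w 42.6
roller_a 0.56 [306. 279.] [ 466.9 -109.    40. ]
```

View pics/w6.png

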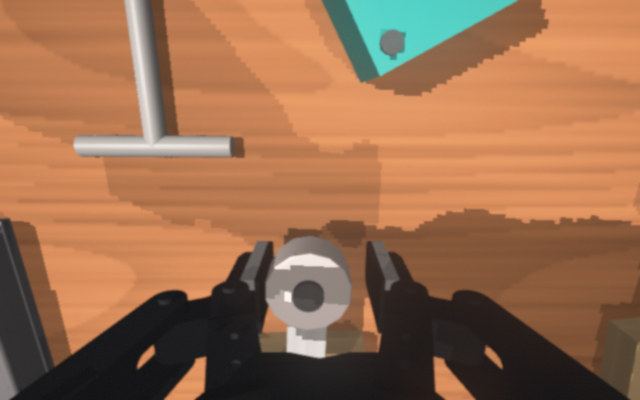

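>>> servo_tool --moves '[0,0.2,0,0,0.5,0,0.4,0,0,0.5,0,0.5,0,0,0.5,0,0.5,0,0,0.5]'

```text
time_s: 8.28
position: [467.5, -100.4, 26.3]
eef_rot: [-0.001, 1.0, 0.001, 0.0]
ft_force: [-3.5, -8.2, 0.3]
width: 0.501
```

>>> servo_tool --moves '[0,0,0,0,0.5,0,-0.4,0,0,0.5,0,-0.4,0,0,0.5]'

```text
time_s: 8.65
position: [467.6, -104.3, 26.3]
eef_rot: [-0.001, 1.0, 0.002, 0.0]
ft_force: [0.8, 1.1, 0.5]
width: 0.503
```

```bash
python3 w.py w7
```

```text
8.65 [ 467.6 -104.3   26.3] yaw 3.144 j [-0.22  0.34 -0.48  0.76  0.   -0.22] F [0.8 1.1 0.5] w 42.7
housing_a 0.39 [145.  31.] [ 373.9 -165.5   31. ]
roller_a 0.56 [310. 282.] [ 467.7 -107.4   40. ]
```

View pics/w7.png

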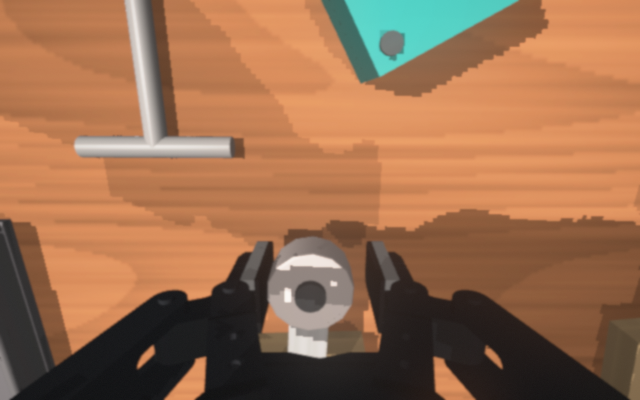

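Unit c has a free range of about 15 mm, hitting springy stops near 7–8 N on both sides, so it looks sound. Next is unit b.

>>> servo_tool --moves '[0,0,-6,0,0.5,0,0.5,-9,0,0.5,0.8,7,-9,-0.09,0.5,0.8,13,-9,-0.09,0.5,0.8,19.3,-9,-0.09,0.5,0.8,19.3,-9,-0.09,0.5]'

```text
time_s: 9.6
position: [458.7, 92.5, 116.9]
eef_rot: [-0.049, 0.999, 0.002, 0.0]
ft_force: [0.4, 1.1, 0.6]
width: 0.502
```

```bash
python3 w.py w8
```

```text
9.6 [458.7  92.5 116.9] yaw 3.24 j [ 0.2   0.22 -0.37  0.98  0.    0.1 ] F [0.4 1.1 0.6] w 42.7
housing_a 0.97 [316. 319.] [550.1 100.   31. ]
housing_a 0.95 [604. 343.] [550.1 329.8  31. ]
housing_a 0.64 [75. 18.] [356.6 -62.3  31. ]
housing_a 0.55 [ 41. 312.] [ 564.4 -109.6   31. ]
roller_a 0.88 [312. 210.] [459.1  88.7  40. ]
roller_a 0.64 [ 15. 190.] [ 464.8 -105.9   40. ]
holder_a 0.71 [571. 318.] [551.1 326.1   0. ]
```

View pics/w8.png

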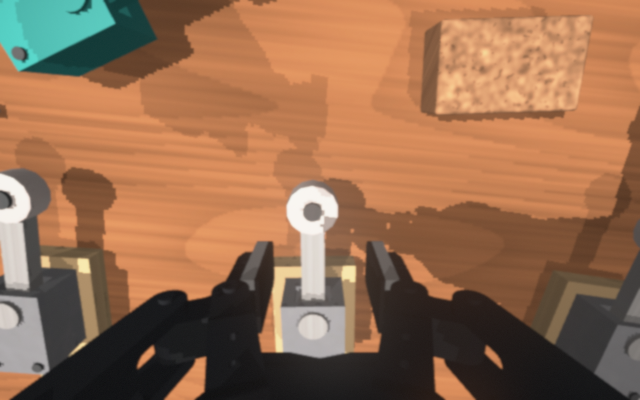

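The wrist view shows b's roller at (312,210), slightly left of the jaw centre.

>>> servo_tool --moves '[0,-0.3,4,0,0.5,0,-0.35,7,0,0.5,0,-0.35,9.1,0,0.5,0,-0.35,9.1,0,0.5]'

```text
time_s: 10.3
position: [458.1, 82.9, 24.6]
eef_rot: [-0.045, 0.999, 0.001, -0.001]
ft_force: [0.6, -0.3, 0.2]
width: 0.505
```

>>> servo_tool --moves '[0,-0.4,0,0,0.5,0,-0.6,0,0,0.5,0,-0.8,0,0,0.5,0,-0.9,0,0,0.5,0,-0.9,0,0,0.5]'

```text
time_s: 10.92
position: [459.2, 73.9, 24.8]
eef_rot: [-0.045, 0.999, 0.001, -0.001]
ft_force: [0.7, 1.0, 0.1]
width: 0.5
```

```bash
python3 w.py w9
```

```text
10.93 [459.2  73.9  24.8] yaw 3.231 j [ 0.16  0.32 -0.51  0.74  0.    0.07] F [0.7 1.  0.1] w 42.5
roller_a 0.91 [330. 285.] [459.4  78.7  40. ]
```

View pics/w9.png

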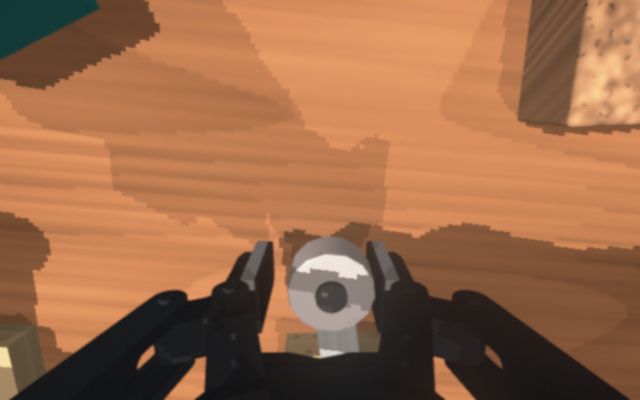

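>>> servo_tool --moves '[0,-0.15,0,0,0.5,0,-0.3,0,0,0.5,0,-0.3,0,0,0.5]'

```text
time_s: 11.5
position: [459.1, 70.9, 24.5]
eef_rot: [-0.045, 0.999, 0.001, -0.002]
ft_force: [-0.8, 0.3, 0.0]
width: 0.499
```

>>> servo_tool --moves '[0,-0.15,0,0,0.5,0,-0.3,0,0,0.5,0,-0.4,0,0,0.5,0,-0.4,0,0,0.5]'

```text
time_s: 12.0
position: [459.5, 66.7, 24.5]
eef_rot: [-0.045, 0.999, 0.001, -0.002]
ft_force: [-0.7, 1.1, -0.9]
width: 0.499
```

b's roller is about 17.5 mm out and still meets only about 1 N of friction, so b is the worn one. Next I'll go gently on to its counter-clockwise stop.

>>> servo_tool --moves '[0,-0.1,0,0,0.5,0,-0.2,0,0,0.5,0,-0.2,0,0,0.5]'

```text
time_s: 12.38
position: [459.7, 64.6, 24.5]
eef_rot: [-0.045, 0.999, 0.001, -0.001]
ft_force: [-0.0, -0.2, 0.5]
width: 0.5
```

>>> servo_tool --moves '[0,-0.1,0,0,0.5,0,-0.2,0,0,0.5,0,-0.2,0,0,0.5]'

```text
time_s: 12.75
position: [460.0, 62.7, 24.6]
eef_rot: [-0.044, 0.999, 0.001, -0.001]
ft_force: [0.7, 2.0, -1.0]
width: 0.495
```

```bash
python3 w.py w10
```

```text
12.75 [460.   62.7  24.6] yaw 3.231 j [ 0.13  0.32 -0.51  0.74  0.    0.05] F [ 0.7  2.  -1. ] w 42.1
roller_a 0.7 [329. 288.] [461.9  67.3  40. ]
holder_a 0.59 [ 14. 381.] [ 564.3 -108.2    0. ]
```

View pics/w10.png

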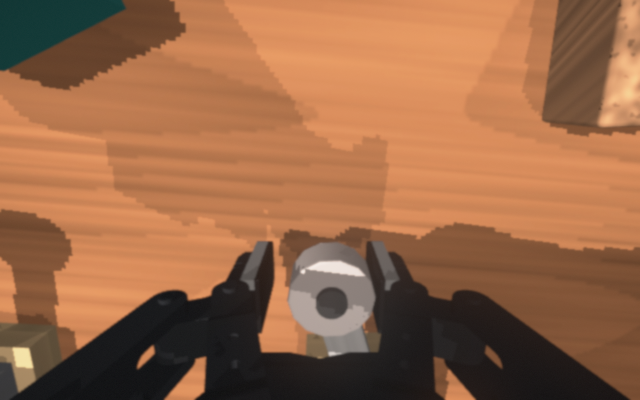

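>>> servo_tool --moves '[0,-0.1,0,0,0.5,0,-0.2,0,0,0.5,0,-0.2,0,0,0.5]'

```text
time_s: 13.32
position: [460.2, 60.8, 24.6]
eef_rot: [-0.045, 0.999, 0.001, -0.001]
ft_force: [0.3, 4.7, -1.3]
width: 0.5
```

>>> servo_tool --moves '[0,-0.1,0,0,0.5,0,-0.15,0,0,0.5,0,-0.15,0,0,0.5]'

```text
time_s: 13.7
position: [460.5, 59.6, 24.6]
eef_rot: [-0.045, 0.999, 0.001, -0.001]
ft_force: [-0.0, 5.4, -1.3]
width: 0.499
```

>>> servo_tool --moves '[0,-0.1,0,0,0.5,0,-0.15,0,0,0.5,0,-0.15,0,0,0.5]'

```text
time_s: 14.08
position: [460.6, 58.7, 24.6]
eef_rot: [-0.045, 0.999, 0.002, -0.001]
ft_force: [0.5, 7.2, -0.8]
width: 0.498
```

```bash
python3 w.py w11
```

```text
14.07 [460.6  58.7  24.6] yaw 3.231 j [ 0.12  0.32 -0.51  0.74  0.    0.03] F [ 0.5  7.2 -0.8] w 42.3
roller_a 0.92 [330. 290.] [463.3  63.9  40. ]
holder_a 0.86 [ 16. 383.] [ 566.3 -110.4    0. ]
```

>>> servo_tool --moves '[0,0.6,0,0,0.5,0,1.1,0,0,0.5,0,1.6,0,0,0.5,0,2.1,0,0,0.5,0,2.6,0,0,0.5,-0.1,3.1,0,0,0.5,-0.2,3.6,0,0,0.5,-0.3,4.1,0,0,0.5,-0.3,4.5,0,0,0.5,-0.3,4.7,0,0,0.5,-0.3,4.7,0,0,0.5]'

```text
time_s: 15.65
position: [459.5, 106.1, 24.8]
eef_rot: [-0.045, 0.999, 0.002, -0.001]
ft_force: [-1.0, -0.1, -0.6]
width: 0.501
```

```bash
python3 w.py w12
```

```text
15.65 [459.5 106.1  24.8] yaw 3.232 j [ 0.22  0.33 -0.5   0.75  0.    0.13] F [-1.  -0.1 -0.6] w 42.6
roller_a 0.71 [307. 278.] [457.8 101.5  40. ]
```

View pics/w12.png

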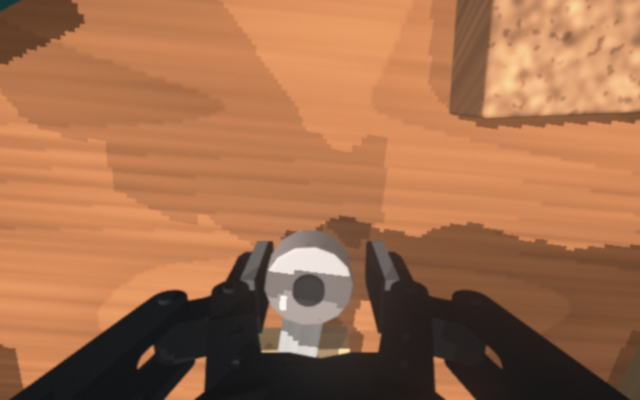

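>>> servo_tool --moves '[0,0.15,0,0,0.5,0,0.3,0,0,0.5,0,0.45,0,0,0.5,0,0.45,0,0,0.5]'

```text
time_s: 16.35
position: [459.0, 110.4, 24.9]
eef_rot: [-0.045, 0.999, 0.002, -0.001]
ft_force: [0.4, -0.1, -0.2]
width: 0.502
```

>>> servo_tool --moves '[0,0.1,0,0,0.5,0,0.2,0,0,0.5,0,0.3,0,0,0.5,0,0.3,0,0,0.5]'

```text
time_s: 16.85
position: [458.7, 113.3, 24.8]
eef_rot: [-0.045, 0.999, 0.002, -0.001]
ft_force: [-0.8, -4.2, 0.5]
width: 0.502
```

>>> servo_tool --moves '[0,0.1,0,0,0.5,0,0.15,0,0,0.5,0,0.15,0,0,0.5]'

```text
time_s: 17.23
position: [458.6, 114.5, 24.8]
eef_rot: [-0.045, 0.999, 0.002, -0.001]
ft_force: [-0.3, -4.7, 0.8]
width: 0.501
```

```bash
python3 w.py w13
```

```text
17.23 [458.6 114.5  24.8] yaw 3.231 j [ 0.24  0.33 -0.49  0.75  0.    0.15] F [-0.3 -4.7  0.8] w 42.6
roller_a 0.63 [306. 280.] [457.6 109.8  40. ]
```

>>> servo_tool --moves '[0,0.1,0,0,0.5,0,0.2,0,0,0.5,0,0.2,0,0,0.5]'

```text
time_s: 17.8
position: [458.5, 115.9, 24.8]
eef_rot: [-0.045, 0.999, 0.001, -0.001]
ft_force: [-0.1, -7.7, 0.3]
width: 0.496
```

>>> servo_tool --moves '[0,-0.2,0,0,0.5,0,-0.45,0,0,0.5,0,-0.45,0,0,0.5,0,-0.45,-4,0,0.5,0,-0.45,-9,0,0.5,-4,-1.5,-10,0,0,-9.4,-2.7,-10,0,0,-9.4,-2.7,-10,0,0,-9.4,-2.7,-10,0,0]'

```text
time_s: 18.92
position: [554.2, 97.2, 124.0]
eef_rot: [-0.045, 0.999, 0.001, -0.002]
ft_force: [-0.6, 0.7, -0.6]
width: 0.999
```

```bash
python3 w.py w14; python3 - <<'E'
from h import *
cv2.imwrite("pics/t14.png",cv2.resize(imaging.capture("top")[120:300,130:430],None,fx=2.6,fy=2.6))
E
```

```text
18.93 [554.2  97.2 124. ] yaw 3.231 j [ 0.17  0.37 -0.13  1.07  0.    0.08] F [-0.6  0.7 -0.6] w 84.9
housing_a 0.73 [326. 200.] [551.8 102.3  31. ]
housing_a 0.6 [ 22. 193.] [ 565.3 -111.9   31. ]
housing_a 0.57 [633. 226.] [551.  327.7  31. ]
roller_a 0.58 [355.  56.] [456.2 110.7  40. ]
holder_a 0.95 [ 56. 184.] [ 566.9 -111.     0. ]
holder_a 0.78 [597. 211.] [550.5 326.    0. ]
```

View pics/w14.png

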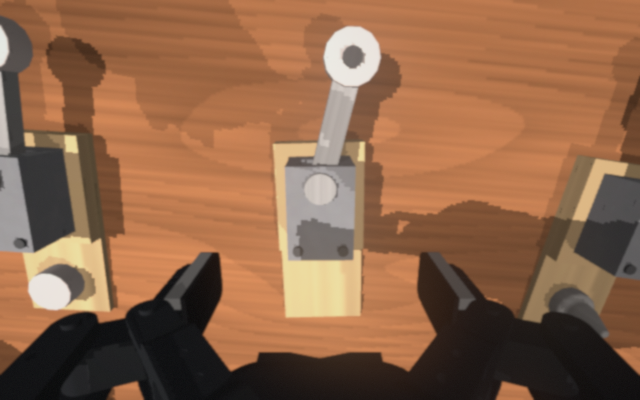

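View pics/t14.png

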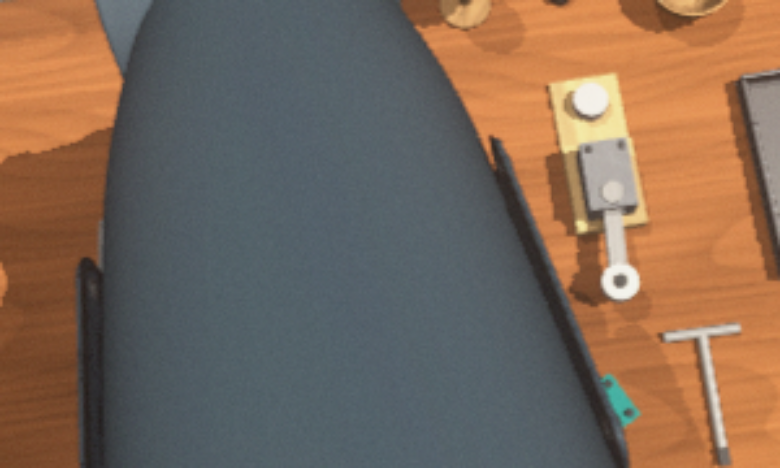

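The arm of b (roller at 353,56) lies over to the clockwise side. The housing top spans about (287–355, 166–259), square with the tool.

```bash
python3 - <<'E'
from h import *
c=imaging.calibration("wrist");s=telemetry.get_state();print(s["position"])
Q=np.array([onz(c,p,56)[:2] for p in [(286,166),(355,166),(355,259),(289,259)]]);print(Q.round(1).tolist(),Q.mean(0).round(1))
r=onz(c,(353,56),49)[:2]
u=(Q[2]+Q[3]-Q[0]-Q[1])/2;yaw=np.arctan2(u[1],u[0]);ctr=Q.mean(0);e=np.array([np.cos(yaw),np.sin(yaw)])
print("yaw",yaw);p=ctr-18*e;v=p-r;print("armangle",np.arctan2(v[1],v[0])-yaw,np.hypot(*v))
E
python3 - <<'E'
import cv2
im=cv2.imread("pics/w14.png");cv2.imwrite("pics/w14z.png",cv2.resize(im[130:270,260:390],None,fx=4,fy=4))
E
```

```text
[554.05166233  97.39262066 124.78588894]
[[524.6, 74.8], [520.8, 117.2], [583.7, 124.9], [587.6, 80.8]] [554.2  99.4]
yaw 0.10780319651539011
armangle -0.25408353185944466 79.69546593837977
```

View pics/w14z.png

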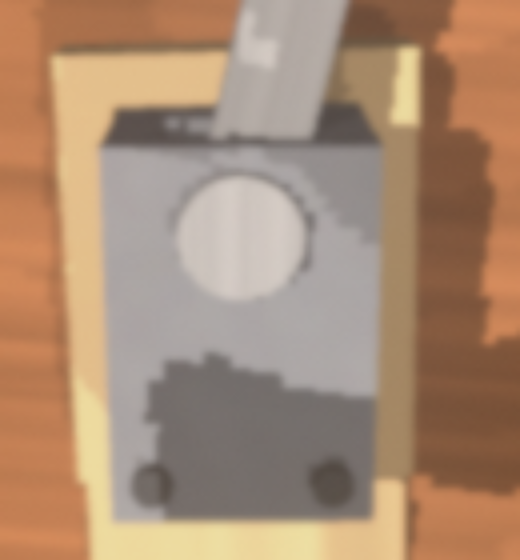

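>>> servo_tool --moves '[0,0.1,4,-0.01,0,0,0.1,7,-0.01,0,0,0.1,9,-0.01,0,0,0.1,9,-0.01,0,0,0.1,9,-0.01,0.3,0,0.1,9,-0.01,0.4,0,0.1,9,-0.01,0.6,0,0.1,9,-0.01,0.6,0,0.1,9,-0.01,0.6]' --force 50

```text
time_s: 20.3
position: [554.6, 98.3, 36.0]
eef_rot: [-0.05, 0.999, 0.001, -0.0]
ft_force: [0.7, -3.0, 4.5]
width: 0.508
```

>>> servo_tool --moves '[0,0,-0.3,0,0.6,0,0,-0.8,0,0.6,0,0,-1.5,0,0.6,0,0,-2.5,0,0.6,0,0,-5,0,0.6,0,0,-9,0,0.6,0,0,-9,0,0.6]' --force 50

```text
time_s: 21.18
position: [556.7, 98.6, 129.2]
eef_rot: [-0.05, 0.999, 0.001, 0.003]
ft_force: [0.3, -0.1, -7.0]
width: 0.506
```

```bash
python3 w.py w15; python3 - <<'E'
from h import *
im=imaging.capture("side");cv2.imwrite("pics/s15.png",im)
c=imaging.calibration("side")
for r in imaging.trace("side","tray")[:1]:
    m=r["mask"].astype(np.uint8);print(r["confidence"],cv2.minAreaRect(np.argwhere(m)[:,::-1].astype(np.float32)))
imaging.capture("top")
for r in imaging.trace("top","tray")[:2]:
    m=r["mask"].astype(np.uint8);ct=max(cv2.findContours(m,0,1)[0],key=cv2.contourArea);b=cv2.boxPoints(cv2.minAreaRect(ct));ct=imaging.calibration("top")
    print(r["confidence"],b.tolist(),[onz(ct,p,24)[:2].round(1).tolist() for p in b])
E
```

```text
21.18 [556.7  98.6 129.2] yaw 3.241 j [ 0.17  0.36 -0.13  1.08  0.    0.07] F [ 0.3 -0.1 -7. ] w 43.0
housing_a 0.87 [ 28. 183.] [ 564.9 -109.3   31. ]
housing_a 0.76 [627. 220.] [549.6 328.7  31. ]
housing_a 0.7 [321. 253.] [598.8 104.7  31. ]
roller_a 0.56 [372.  28.] [442.2 120.1  40. ]
holder_a 0.78 [589. 207.] [550.  324.4   0. ]
holder_a 0.71 [ 64. 175.] [ 565.9 -106.6    0. ]
holder_a 0.57 [319. 186.] [555.1  99.    0. ]
0.57 ((379.8673095703125, 335.5021057128906), (69.44007873535156, 114.14454650878906), 75.0685806274414)
0.95 [[411.8952941894531, 149.16677856445312], [466.3367004394531, 136.7230224609375], [484.9371643066406, 218.10006713867188], [430.4957580566406, 230.5438232421875]] [[653.1, -250.6], [667.8, -392.3], [457.8, -391.1], [445.5, -256.3]]
0.44 [[350.5664978027344, 174.68206787109375], [370.9306335449219, 171.54913330078125], [380.5953674316406, 234.36996459960938], [360.2312316894531, 237.50289916992188]] [[607.5, -89.3], [608.9, -140.0], [452.1, -137.6], [451.1, -88.7]]
```

View pics/w15.png

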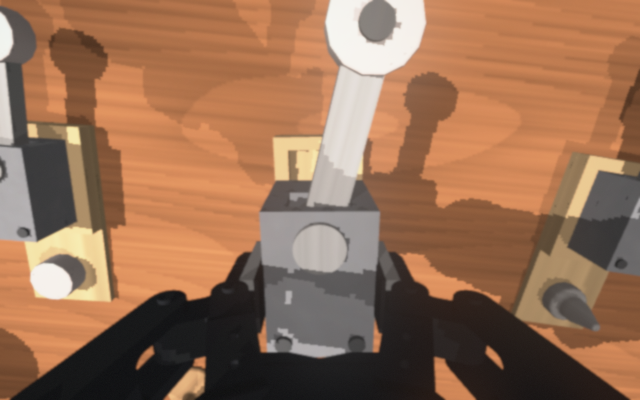

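View pics/s15.png

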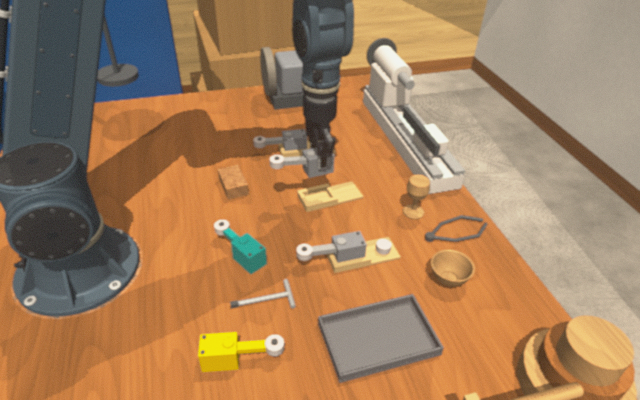

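>>> servo_tool --moves '[0,-0.8,0,0,0.6,0,-2.5,0,0,0.6,0.1,-5,0,0.02,0.6,0.1,-8.5,0,0.04,0.6,0.2,-12.5,0,0.06,0.6,0.2,-16.5,0,0.08,0.6,0.3,-20.5,0,0.1,0.6,0.3,-24.5,0,0.1,0.6,0.3,-27.5,0,0.1,0.6,0.4,-30,0,0.1,0.6,0.4,-31.5,0,0.1,0.6,0.4,-32,0,0.1,0.6]' --force 50

```text
time_s: 23.08
position: [581.6, -221.9, 124.4]
eef_rot: [0.001, 1.0, 0.001, -0.001]
ft_force: [0.3, 1.2, -7.1]
width: 0.502
```

```bash
python3 w.py w16
```

```text
23.07 [ 581.6 -221.9  124.4] yaw 3.14 j [-0.36  0.46  0.02  1.13  0.   -0.36] F [ 0.3  1.2 -7.1] w 42.7
housing_a 0.84 [322. 255.] [ 622.8 -219.5   31. ]
housing_a 0.77 [477. 179.] [ 564.1 -110.9   31. ]
roller_a 0.88 [508.  23.] [ 467.1 -108.9   40. ]
roller_a 0.64 [372.  28.] [ 470.2 -190.    40. ]
```

View pics/w16.png

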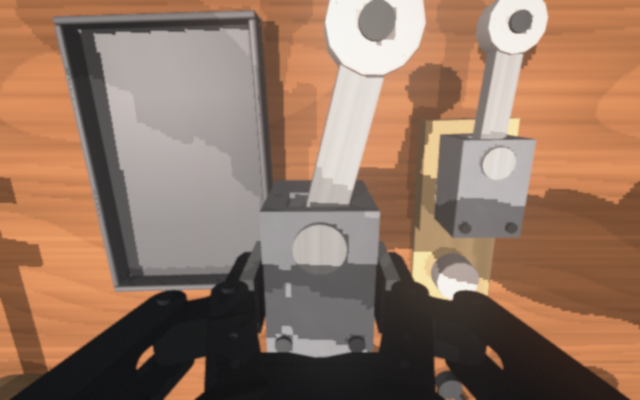

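The tray is clear at left, with rim corners (57,19), (257,12) and (117,290). The unit hangs level with its arm still over.

```bash
python3 - <<'E'
from h import *
c=imaging.calibration("wrist")
Q=[onz(c,p,24)[:2] for p in [(57,19),(257,12),(117,290),(270,180),(240,276)]]
print(np.round(Q,1).tolist())
ctr=(Q[1]+Q[2])/2;e=Q[2]-Q[0];print(ctr.round(1),np.arctan2(e[1],e[0]),np.hypot(*e),np.hypot(*(Q[1]-Q[0])))
E
```

```text
[[462.2, -385.7], [458.0, -258.8], [657.1, -380.6], [566.9, -254.9], [644.5, -281.7]]
[ 557.5 -319.7] 0.02637234953951961 194.95208948070317 127.00610896635759
```

>>> servo_tool --moves '[-0.1,-0.8,0,0,0.6,-0.4,-2.5,0,0,0.6,-0.8,-5,0,-0.03,0.6,-1.2,-7.5,0,-0.03,0.6,-1.5,-9.3,0,-0.03,0.6,-1.6,-10.2,0,-0.03,0.6,-1.6,-10.4,1,-0.03,0.6,-1.6,-10.4,3,-0.03,0.6,-1.6,-10.4,5,-0.03,0.6,-1.6,-10.4,5.5,-0.03,0.6,-1.6,-10.4,5.5,-0.03,0.6]' --force 50

```text
time_s: 24.65
position: [597.6, -323.4, 69.2]
eef_rot: [-0.015, 1.0, 0.001, -0.001]
ft_force: [-0.4, -0.2, -5.7]
width: 0.506
```

```bash
python3 w.py w17;python3 - <<'E'
from h import *
cv2.imwrite("pics/s17.png",cv2.resize(imaging.capture("side")[220:400,240:500],None,fx=3,fy=3))
E
```

```text
24.65 [ 597.6 -323.4   69.2] yaw 3.172 j [-0.5   0.59  0.1   1.09  0.   -0.53] F [-0.4 -0.2 -5.7] w 43.0
housing_a 0.59 [323. 254.] [ 610.7 -320.5   31. ]
roller_a 0.66 [371.  30.] [ 496.3 -303.    40. ]
```

View pics/w17.png

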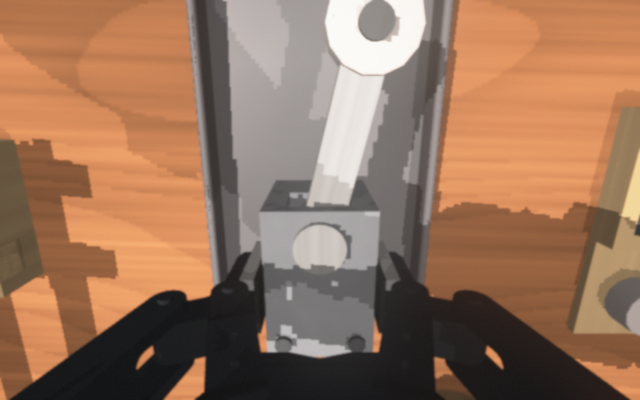

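View pics/s17.png

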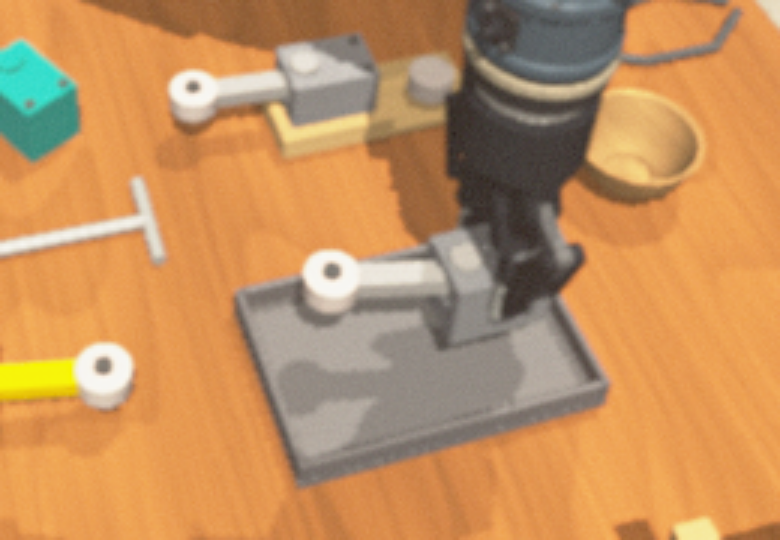

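>>> servo_tool --moves '[0,-0.3,1.2,0,0.6,0,-0.3,2.2,0,0.6,0,-0.3,2.8,0,0.6,0,-0.3,3.0,0,0.6,0,-0.3,3.2,0,0.6,0,-0.3,3.3,0,0.6,0,-0.3,3.3,0,0.6]' --force 50

```text
time_s: 25.78
position: [598.3, -327.1, 37.4]
eef_rot: [-0.015, 1.0, 0.0, -0.0]
ft_force: [-1.1, -0.3, -6.5]
width: 0.505
```

>>> servo_tool --moves '[0,0,0.1,0,0.6,0,0,0.2,0,0.6,0,0,0.2,0,0.6]'

```text
time_s: 26.15
position: [598.2, -327.1, 35.3]
eef_rot: [-0.015, 1.0, 0.0, -0.0]
ft_force: [0.3, -0.1, -6.3]
width: 0.505
```

>>> servo_tool --moves '[0,0,0.1,0,0.6,0,0,0.2,0,0.6,0,0,0.2,0,0.6]'

```text
time_s: 26.52
position: [598.3, -327.2, 35.1]
eef_rot: [-0.015, 1.0, 0.0, 0.0]
ft_force: [-4.7, 1.3, 8.3]
width: 0.508
```

Contact with the tray floor: fz went from −6 to +8 N. Now I'll release and lift straight up.

>>> servo_tool --moves '[0,0,0,0,0.45,0,0,0,0,0.4,0,0,0,0,0.3,0,0,0,0,0.25,0,0,-2,0,0.25,0,0,-5,0,0.25,0,0,-10,0,0.25,0,0,-14,0,0.25,0,0,-14,0,0.25]'

```text
time_s: 27.65
position: [599.9, -328.1, 178.9]
eef_rot: [-0.015, 1.0, -0.001, 0.003]
ft_force: [0.7, -0.1, -1.0]
width: 0.747
```

```bash
python3 w.py w18;python3 - <<'E'
from h import *
cv2.imwrite("pics/s18.png",imaging.capture("side"))
E
```

```text
27.65 [ 599.9 -328.1  178.9] yaw 3.172 j [-0.5   0.53  0.29  1.32  0.   -0.53] F [ 0.7 -0.1 -1. ] w 63.5
housing_a 0.79 [576. 152.] [ 566. -112.   31.]
housing_a 0.55 [323. 178.] [ 595.3 -325.1   31. ]
roller_a 0.94 [622.  20.] [ 467.1 -109.9   40. ]
roller_a 0.85 [349.  61.] [ 501.3 -308.4   40. ]
holder_a 0.77 [551. 148.] [ 566.9 -111.6    0. ]
```

View pics/w18.png

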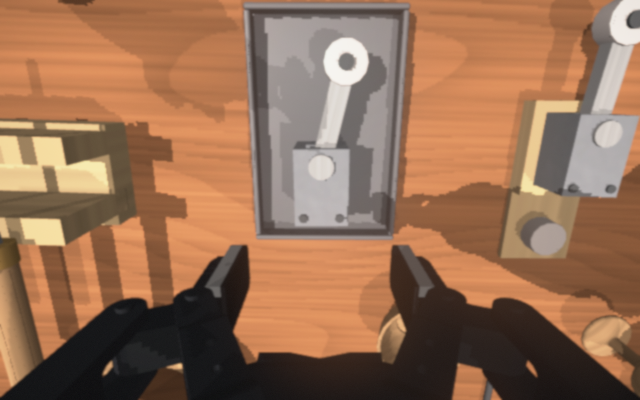

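View pics/s18.png

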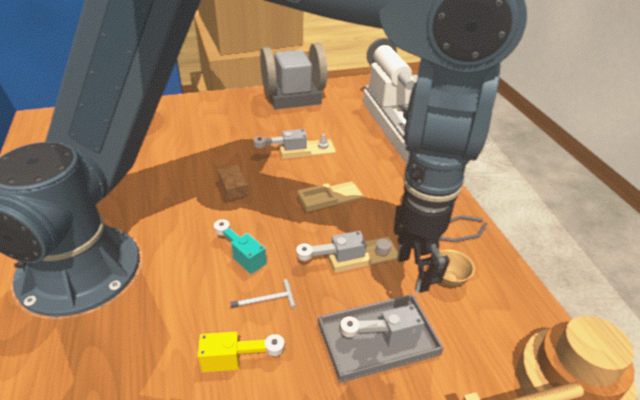

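```bash
python3 - <<'E'
from h import *
c=imaging.calibration("wrist")
Q=np.array([onz(c,p,55)[:2] for p in [(293,152),(350,149),(349,222),(296,224)]]);r=onz(c,(346,61),48)[:2]
u=(Q[2]+Q[3]-Q[0]-Q[1])/2;y=np.arctan2(u[1],u[0]);p=Q.mean(0)-18*u/np.hypot(*u);v=p-r
print(Q.mean(0),y,"arm",np.arctan2(v[1],v[0])-y)
from bench import order
print(order.hand_in())
E
```

```text
[ 593.26618002 -324.07639182] 0.047254555733457694 arm -0.24478507068846453
the job is handed in; nothing more can be done
None
```

The worn arm is on unit b, the middle one. I marked it as a reject, set it in the tray and handed the job in at about 28 s, well inside the 72 s limit.

- **Finding it:** Unit c met springy stops after about 15 mm of total free travel, peaking at 9.6 N. That is slightly more than a sound arm plus holder play should give, but far short of the roughly 37 mm a worn one would show. Unit b moved freely to about 0.25 rad on only 1–2 N. I did not rock unit a, because b was already clear and only one arm is worn.
- **Swinging it:** I took b's arm fully counter-clockwise (7.2 N), then fully clockwise (7.7 N), and left it lying clockwise. I then lifted the unit out and set it in the tray.
- **Last checks:** In the pictures the unit stands upright inside the tray with clear space to every wall. Its arm measured −0.245 rad, still clockwise. Units a and c are in their holders, the other things on the bench look unmoved, and the gripper is clear of everything.

Two readings were off. At unit b the jaws came down about 6 mm to one side of the aim, moving the roller 2 mm or so with almost no force. b's swing also measured about 0.25–0.30 rad rather than 0.23, probably from play in the holder and measuring error.

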